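# Finish the spice tin pyramid

## Task

Finish the pyramid of spice tins in the rack with the two tins lying on the drying mat: lay one on its side in the empty gap of the second layer, next to the tin already there, then lay the other on top, in the gap between those two. Set each tin down rather than dropping it, lying the same way as the others with its ends about flush with theirs, and leave the stacked tins and everything else on the counter where they are.

Things in the scene. Friction and masses are not known exactly. Their poses are not given: they have to be found in the camera images.
- rack: Dark steel tin rack, fixed. Origin under its centre on the counter. Three tins fill its bottom row side by side along its y, their axes along its x, 52.5 mm apart, 32 mm above the counter. Floor 6 mm above the counter; inner space 60 (x) by 158 mm (y); side walls across y 4 mm thick, 40 mm high; lips across x 4 mm thick, 12 mm high.
- gap_l (a point): Where the centre of a tin saddled in the rack's +y gap of the bottom row lies: over the rack's y = +26 mm, 77 mm above the counter.
- gap_r (a point): The same for the -y gap: over the rack's y = -26 mm, 77 mm above the counter. One of the two gaps is already taken by tin_d.
- top (a point): Where the centre of the topmost tin lies, saddled on two second-layer tins: over the rack's centre, 122 mm above the counter.
- mat: Dark rubber drying mat, fixed, 150 mm (its x) by 205 mm (its y), 3 mm thick, with six ribs along x, 37 mm apart, standing up to 8 mm above the counter. Origin under its centre. Tins lie in the grooves between ribs, axes along the mat's x and 29 mm above the counter.
- tin_a: Plain stainless spice tin, a closed cylinder 52 mm in diameter and 56 mm long, about 90 g, lying on its side. Origin at its centre, on its axis; its own x axis is the cylinder's axis (either end may face either way; the tin may be rolled about x). At the rack's +y end of the bottom row.
- tin_b: Plain stainless spice tin, a closed cylinder 52 mm in diameter and 56 mm long, about 90 g, lying on its side. Origin at its centre, on its axis; its own x axis is the cylinder's axis (either end may face either way; the tin may be rolled about x). In the middle of the bottom row.
- tin_c: Plain stainless spice tin, a closed cylinder 52 mm in diameter and 56 mm long, about 90 g, lying on its side. Origin at its centre, on its axis; its own x axis is the cylinder's axis (either end may face either way; the tin may be rolled about x). At the rack's -y end of the bottom row.
- tin_d: Plain stainless spice tin, a closed cylinder 52 mm in diameter and 56 mm long, about 90 g, lying on its side. Origin at its centre, on its axis; its own x axis is the cylinder's axis (either end may face either way; the tin may be rolled about x). Already saddled in one of the two gaps of the bottom row (which one varies).
- tin_e: Plain stainless spice tin, a closed cylinder 52 mm in diameter and 56 mm long, about 90 g, lying on its side. Origin at its centre, on its axis; its own x axis is the cylinder's axis (either end may face either way; the tin may be rolled about x). Waits in a groove of the mat.
- tin_f: Plain stainless spice tin, a closed cylinder 52 mm in diameter and 56 mm long, about 90 g, lying on its side. Origin at its centre, on its axis; its own x axis is the cylinder's axis (either end may face either way; the tin may be rolled about x). Waits in another groove of the mat, 74 mm from tin_e across the grooves.
- basket: Bystander: black air fryer basket, 200 x 200 x 110 mm with a handle reaching 235 mm towards its -x from its centre. Origin under the centre of the box.
- dish: Bystander: small white porcelain dipping dish, 68 mm across, 26 mm high. Origin under its centre.
- spatula: Bystander: yellow silicone spatula, 240 mm long, lying along its x, handle to -x. Origin under the middle of its length.
- bowl: Bystander: glass bowl with white snap lid, 116 mm across, 62 mm high. Origin under its centre.
- press: Bystander: stainless lever garlic press, 190 mm long along its x, 34 mm high. Origin under it, on the counter.
- mill: Bystander: dark wooden pepper mill, 165 mm high, 56 mm across. Origin under its centre.
Things that resemble listed ones, but are neither listed nor needed, are in the scene too. What is shaped like the rack but turquoise or yellow is not meant.

How it is judged:
On the way, in this order (a step that is already met when the one before it is completed fails the run):
1. one tin from the mat lies released in the empty gap of the second layer (((x of tin_e in the frame of rack between -0.012 and 0.012 m and z of tin_e in the frame of rack between 0.0719 and 0.0819 m and y of tin_e in the frame of rack between -0.033 and 0.033 m and angle between the x axis of tin_e and the x axis of rack, either way round below 0.15 rad and contact force between the fingers and tin_e below 0.1 N) or (x of tin_f in the frame of rack between -0.012 and 0.012 m and z of tin_f in the frame of rack between 0.0719 and 0.0819 m and y of tin_f in the frame of rack between -0.033 and 0.033 m and angle between the x axis of tin_f and the x axis of rack, either way round below 0.15 rad and contact force between the fingers and tin_f below 0.1 N))), for 0.2 s.
2. the other tin lies released on top of the second layer (((x of tin_e in the frame of rack between -0.012 and 0.012 m and z of tin_e in the frame of rack between 0.1168 and 0.1268 m and y of tin_e in the frame of rack between -0.007 and 0.007 m and angle between the x axis of tin_e and the x axis of rack, either way round below 0.15 rad and contact force between the fingers and tin_e below 0.1 N) or (x of tin_f in the frame of rack between -0.012 and 0.012 m and z of tin_f in the frame of rack between 0.1168 and 0.1268 m and y of tin_f in the frame of rack between -0.007 and 0.007 m and angle between the x axis of tin_f and the x axis of rack, either way round below 0.15 rad and contact force between the fingers and tin_f below 0.1 N))), for 0.2 s.
At the end, for the whole second after the job is handed in: tin_e and tin_f fill the empty second-layer gap and the top place (either way): within 7 mm sideways, 5 mm in height, 12 mm lengthways of centred, parallel to the rack within 0.15 rad, released, at rest (0.02 m/s); tin_a to tin_d within 12 mm of their starts ((((x of tin_e in the frame of rack between -0.012 and 0.012 m and z of tin_e in the frame of rack between 0.0719 and 0.0819 m and y of tin_e in the frame of rack between -0.033 and 0.033 m and angle between the x axis of tin_e and the x axis of rack, either way round below 0.15 rad and contact force between the fingers and tin_e below 0.1 N) and (x of tin_f in the frame of rack between -0.012 and 0.012 m and z of tin_f in the frame of rack between 0.1168 and 0.1268 m and y of tin_f in the frame of rack between -0.007 and 0.007 m and angle between the x axis of tin_f and the x axis of rack, either way round below 0.15 rad and contact force between the fingers and tin_f below 0.1 N)) or ((x of tin_f in the frame of rack between -0.012 and 0.012 m and z of tin_f in the frame of rack between 0.0719 and 0.0819 m and y of tin_f in the frame of rack between -0.033 and 0.033 m and angle between the x axis of tin_f and the x axis of rack, either way round below 0.15 rad and contact force between the fingers and tin_f below 0.1 N) and (x of tin_e in the frame of rack between -0.012 and 0.012 m and z of tin_e in the frame of rack between 0.1168 and 0.1268 m and y of tin_e in the frame of rack between -0.007 and 0.007 m and angle between the x axis of tin_e and the x axis of rack, either way round below 0.15 rad and contact force between the fingers and tin_e below 0.1 N))) and distance of each of tin_a, tin_b, tin_c, tin_d from where it was at the start of the episode below 0.012 m and linear speed of each of tin_e, tin_f below 0.02 m/s); the robot touches nothing.
It fails at once if a bystander is pushed more than 30 mm (distance of any of basket, dish, spatula, bowl, press, mill from where it was at the start of the episode above 0.03 m).
It fails at once if tin_e is dropped or thrown (faster than 0.7 m/s with no finger on it) (linear speed of tin_e above 0.7 m/s and contact force between the fingers and tin_e below 0.01 N).
It fails at once if tin_f is dropped or thrown (faster than 0.7 m/s with no finger on it) (linear speed of tin_f above 0.7 m/s and contact force between the fingers and tin_f below 0.01 N).
It also fails if it takes over 56 s, if anything falls off the work surface, if the arm or the gripper's body presses on something with over 40 N, if the wrist force passes 120 N, or if a joint passes its speed limit or range.

## Robot

A 7-joint arm with a two-finger parallel gripper is mounted at the origin on the work surface. World frame = base frame: x ahead of the robot, y to its left, z up, the work surface at z = 0. Lengths are in m, angles in rad, forces in N, time in s.
With the tool pointing down it reaches from about 0.425 to 0.875 m from the base axis. Payload 4.7 kg.
Tool frame: the origin (TCP) lies between the finger pads; the fingertips stand 22 mm ahead of it and the grasp point (between the pads) lies 3 mm ahead of it; z points along the fingers, y is the line along which they close (so a half turn about z gives the same grasp; the last joint's range is limited). The gripper opens to 87 mm and grips with 3 to 60 N. Pads are 19 mm wide; open, the fingers measure 117 mm over their backs; the gripper's body (75 mm by 190 mm) begins 51 mm behind the grasp point.
Start: joints at [-1.102, 0.321, -0.07, 1.45, 0.023, 1.371, -0.057], TCP at [0.286, 0.584, 0.245] pointing down, gripper open.
Joint ranges: [-2.86, 2.86], [-0.3, 2.09], [-1.38, 1.24], [0.06, 2.45], [-1.56, 4.7], [0.09, 2.05], [-2.69, 2.69]. Speed limits (rad/s): [2.57, 2.57, 3.14, 3.14, 3.14, 3.14, 3.14].

## Interface

Orientations are given as a rotation vector (axis times angle).
In Python, from bench import ctrl gives the robot as it stands. The module is installed in compiled form; this text tells all that it offers.
- The arm moves only by the tool send_rows, never from a script. Its argument "motion" is a list of rows, each an object with "claw": the opening, from -1 (shut) to 1 (fully open); "slide": the shift along the tool's x, y, z in mm, a list of three; "delta_rot": the turn, a rotation vector about the tool's x, y, z in rad, a list of three. In form: [{"claw": claw, "slide": [x, y, z], "delta_rot": [ax, ay, az]}, ...]. A call has 1 to 5 rows; each row is the pose to reach, as a shift and turn from the pose commanded when the call began, along the tool's axes at that moment; what a row does not reach only later rows make up. A row lasts 1/10 s, in which the tool goes at most 50 mm and 8.59 degrees, less where a joint would pass 70% of its speed; a pose out of reach is approached as far as the arm can. A call with a gripper value outside its range is refused whole. The fingers move at their own pace and stop on an object; "grip_force" is the grip in N (left out, the last holds). Time passes only in rows, so rows that repeat a pose let the fingers close. It gives the time, the measured TCP pose, the force, the opening and the grip force at its end, in the units of the state.
- ctrl.get_state(): the state, without advancing time (a new reading comes with each control period).
- ctrl.get_image(name): name is "scene" or "top"; returns a dict with "color" (384x512x3 uint8, blue, green, red), "fx", "fy", "cx", "cy" (pixels), "pose" (4x4, takes a point from camera to world coordinates). Camera axes: x right, y down, z forward; pixel columns grow to the right and rows downward; lengths in m; the calibration is good to about 2 mm. A picture is of the moment at which its call begins. There is no depth.
- ctrl.close_job(): hands the job in; it is judged then, once.
The state is a dict: "time": time; "joint_positions": joint angles; "qd": joint speeds; "joint_torque": joint torques, N m; "position": TCP position; "tool_rot": TCP orientation; "ft_force": force on the tool from outside, world axes, zero at the start; "torque": the same for the moment, N m; "grip_width": opening from 0.0 (shut) to 1.0 (fully open); "grip_force": force on a finger pad.
Only numpy, scipy, OpenCV 4.12 (cv2) and the standard library are available. Lean on these libraries where they do the work, as an engineer would, in place of code of your own. Each camera call takes 0.05 s, during which the arm holds its last target. There are 200 camera calls.

## Working session

There is one attempt and no reset: what is moved stays moved. The work goes in short steps, Python scripts to look and compute and a tool call to move; the robot and the scene stay as the last step left them, time stands still between calls to the robot, and variables do not carry over. Pictures are saved under pics/ and viewed, at most 10 in all, crops included, and the job is handed in when it is done.

Besides the shell and the picture viewer there is one more tool, called after ">>>" as name([rows], argument=value, ...), one row to a line, values as JSON. send_rows: Moves the arm, as the interface text tells. Its arguments: {"type":"object","properties":{"motion":{"type":"array","items":{"type":"object","properties":{"claw":{"type":"number"},"slide":{"type":"array","items":{"type":"number"}},"delta_rot":{"type":"array","items":{"type":"number"}}}}},"grip_force":{"type":"number"}},"required":["motion"]}

```bash
mkdir -p pics; cat > h.py <<'E'
import numpy as np, cv2
from bench import ctrl
def grab(tag):
    r={}
    for n in("scene","top"):
        d=ctrl.get_image(n); cv2.imwrite(f"pics/{tag}_{n}.png",d["color"]); r[n]=d
    return r
def ray(d,uv):
    P=np.array(d["pose"]); v=np.array([(uv[0]-d["cx"])/d["fx"],(uv[1]-d["cy"])/d["fy"],1])
    return P[:3,3],P[:3,:3]@v
def onz(d,uv,z):
    o,v=ray(d,uv); return o+v*(z-o[2])/v[2]
def tri(d1,a,d2,b):
    o1,v1=ray(d1,a);o2,v2=ray(d2,b)
    t=np.linalg.lstsq(np.c_[v1,-v2],o2-o1,rcond=None)[0]
    p,q=o1+v1*t[0],o2+v2*t[1]; return (p+q)/2,np.linalg.norm(p-q)
def proj(d,p):
    P=np.linalg.inv(np.array(d["pose"])); c=P[:3,:3]@np.array(p)+P[:3,3]
    return np.array([d["fx"]*c[0]/c[2]+d["cx"],d["fy"]*c[1]/c[2]+d["cy"]])
E
python3 - <<'E'
from h import *
import pickle
r=grab("a"); pickle.dump(r,open("a.pkl","wb"))
for n in r: print(n,r[n]["fx"],r[n]["cx"],r[n]["cy"],np.round(r[n]["pose"],3).tolist())
s=ctrl.get_state(); print(s)
cv2.imwrite("pics/a_both.png",cv2.resize(np.vstack([r["scene"]["color"],r["top"]["color"]]),(512,768)))
E
```

```text
scene 443.220440267006 257.3896188249558 191.14411905427755 [[-0.878, 0.345, -0.333, 0.961], [0.479, 0.647, -0.594, 0.792], [0.011, -0.68, -0.733, 1.065], [0.0, 0.0, 0.0, 1.0]]
top 372.6054252411654 251.43737715065478 188.93644461617725 [[-0.012, -0.992, 0.128, 0.387], [-1.0, 0.012, -0.002, 0.027], [0.0, -0.128, -0.992, 1.187], [0.0, 0.0, 0.0, 1.0]]
{'time': 0.1, 'joint_positions': array([-1.10188199,  0.3217762 , -0.07005176,  1.4515361 ,  0.02259706,
        1.3707793 , -0.05691194]), 'qd': array([ 0.00024457, -0.00220315,  0.00206421, -0.00422686, -0.00109413,
       -0.00047882, -0.00160125]), 'joint_torque': array([-1.85786425e-04, -4.92572808e+01, -4.05698279e-01, -3.13401139e+01,
       -6.43048645e-02,  3.93881940e-02,  5.84859504e-05]), 'position': array([0.28540592, 0.58349557, 0.24356132]), 'tool_rot': array([-7.08238441e-01, -3.06042091e+00,  2.65149551e-03]), 'ft_force': array([ 0.38310772, -0.0061884 , -0.08191553]), 'torque': array([-0.01062594,  0.02144081, -0.02113586]), 'grip_force': 0.0, 'grip_width': 0.9960625783564346}
```

View pics/a_scene.png

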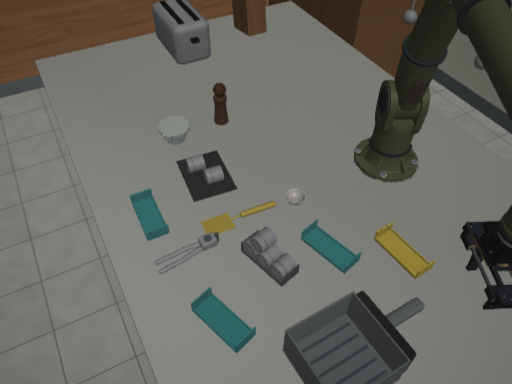

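View pics/a_top.png

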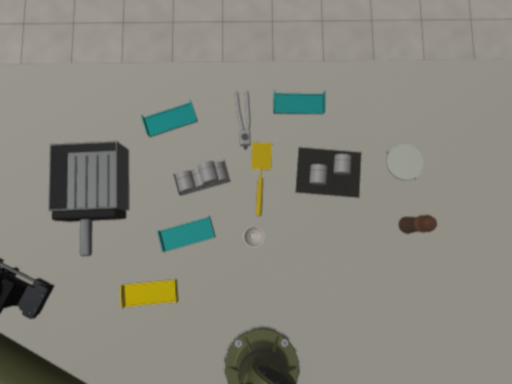

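The scene view shows the dark steel rack with tins at about (270,257) and the mat with two tins at (196,163) and (214,175). In the top view they are at (202,177), and at (318,174) and (342,163). The other rack shapes are turquoise (top 170,119; 299,103; 187,234) or yellow (149,293), so they are decoys. The dark one holding the tins is the one meant. I'll enlarge both to confirm.

```bash
python3 - <<'E'
from h import *
import pickle
r=pickle.load(open("a.pkl","rb"))
def c(n,x,y,w,h,s): return cv2.resize(r[n]["color"][y:y+h,x:x+w],None,fx=s,fy=s,interpolation=cv2.INTER_CUBIC)
a=np.hstack([c("scene",235,220,70,65,5.7142858),c("scene",172,145,70,65,5.7142858)])[:300]if 0 else None
g=np.vstack([np.hstack([c("scene",235,222,66,50,6),c("scene",173,145,66,50,6)]),np.hstack([c("top",169,150,66,50,6),c("top",294,146,66,50,6)])])
g=cv2.convertScaleAbs(g,alpha=1.5,beta=15)
cv2.imwrite("pics/crop1.png",g); print(g.shape)
E
```

```text
(600, 792, 3)
```

View pics/crop1.png

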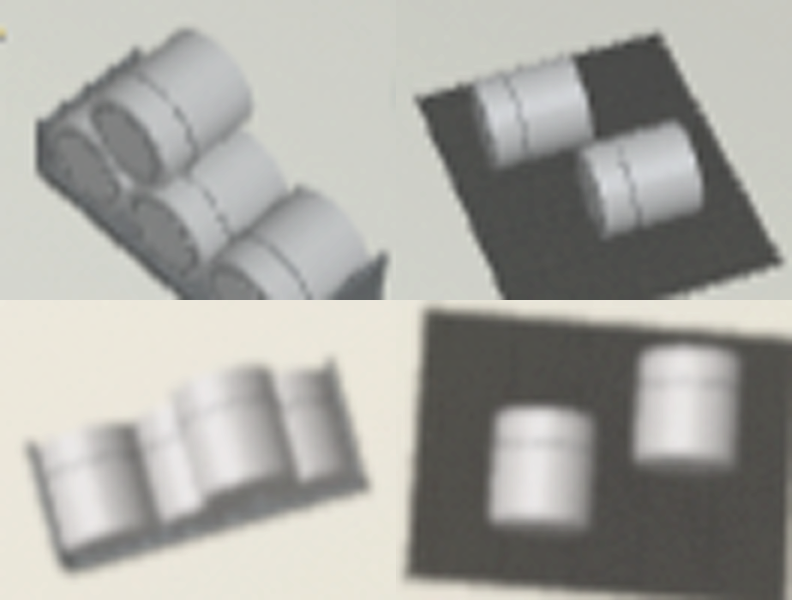

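The crops confirm it: the dark rack has three bottom tins, and tin_d sits in the gap towards the right of the top view, so the left gap is empty. The two mat tins lie clear of each other. Next I'll fit the poses.

```bash
cat >> h.py <<'E'
from scipy.optimize import minimize
def hull(d,x,y,z,yaw,R=.026,L=.056):
    t=np.linspace(0,2*np.pi,40); u=np.array([np.cos(yaw),np.sin(yaw),0]); n=np.array([-u[1],u[0],0])
    P=[proj(d,np.array([x,y,z])+s*L/2*u+R*(np.cos(a)*n+np.array([0,0,np.sin(a)]))) for s in(-1,1) for a in t]
    return cv2.convexHull(np.float32(P))
E
python3 - <<'E'
from h import *
import pickle
r=pickle.load(open("a.pkl","rb")); S,T=r["scene"],r["top"]
sc=lambda x,y,ox,oy:(ox+x/6-.42,oy+y/6-.42)
# rack wall-top corners: top view, z=.04
tc=[sc(28,441-300,169,150),sc(68,572-300,169,150),sc(333,60,169,150),sc(368,188,169,150)]
q=[onz(T,c,.04) for c in tc]; q=np.array(q); print("rack corners",q.round(4).tolist(),"centre",q.mean(0).round(4))
v=(q[2]+q[3]-q[0]-q[1])/2; w=(q[1]+q[3]-q[0]-q[2])/2
print("len y",np.linalg.norm(v),"x",np.linalg.norm(w),"y-dir",np.arctan2(v[1],v[0]),"x-dir",np.arctan2(w[1],w[0]))
for c in q: print("expected scene crop",(6*(proj(S,c)+.42-[235,222])).round(0))
# tins on mat
U=4
def fit(p0,polys):
    data=[]
    for d,poly in((S,polys[0]),(T,polys[1])):
        x0,y0,ww,hh=cv2.boundingRect(np.float32(poly)); 
        g=cv2.cvtColor(d["color"],cv2.COLOR_BGR2GRAY)[y0:y0+hh,x0:x0+ww]
        g=cv2.resize(g,None,fx=U,fy=U,interpolation=cv2.INTER_CUBIC)
        roi=np.zeros_like(g); cv2.fillPoly(roi,[np.int32((np.array(poly)-[x0,y0]+.5)*U)],1)
        data.append((d,x0,y0,g,roi))
    def cost(p,ret=0):
        c=0
        for d,x0,y0,g,roi in data:
            m=np.zeros_like(g)
            for k in range(2):
                h=hull(d,*p[4*k:4*k+4]); cv2.fillPoly(m,[np.int32(((h-[x0,y0]+.5)*U)*16)],1,shift=4)
            b=g>95
            c+=((m>0)!=b)[roi>0].mean()
        return c
    return min((minimize(cost,p0+np.random.default_rng(i).normal(0,.003,8),method="Nelder-Mead",options=dict(initial_simplex=None,maxiter=1500,xatol=1e-5,fatol=1e-6)) for i in range(4)),key=lambda o:o.fun)
mat_s=[sc(x-396,y,173,145) for x,y in((422,101),(656,40),(776,262),(512,320))]
mat_t=[sc(x-396,y-300,294,146) for x,y in((430,314),(790,342),(780,590),(410,574))]
m=np.array([onz(T,c,.003)[:2] for c in mat_t]);print("mat",m.round(3).tolist())
f=onz(T,sc(540-396,465-300,294,146),.05); g=onz(T,sc(687-396,405-300,294,146),.05)
yaw=np.arctan2(*(m[0]-m[3])[::-1]); print("mat x yaw",yaw)
o=fit(np.array([*f[:2],.029,yaw,*g[:2],.029,yaw]),(mat_s,mat_t)); print(o.fun,o.x.reshape(2,4).round(4).tolist())
a=o.x.reshape(2,4); print("sep",np.linalg.norm(a[0,:3]-a[1,:3]), (a[1,:2]-a[0,:2])@[-np.sin(yaw),np.cos(yaw)])
# tin_d rim/top line: top-of-tin centre triangulated
print("tin_d top view at z=.077", onz(T,sc(232,130,169,150),.077))
pickle.dump((q,a),open("fit.pkl","wb"))
# overlay
im={n:cv2.resize(r[n]["color"],None,fx=6,fy=6,interpolation=cv2.INTER_CUBIC) for n in r}
xd=np.arctan2(w[1],w[0]); cen=q.mean(0)[:2]; n=np.array([-np.sin(xd),np.cos(xd)])
for nme,d in r.items():
    for p in a: cv2.polylines(im[nme],[np.int32((hull(d,*p)+.5)*6)],True,(0,0,255),1)
    for k,z in((-.0525,.032),(0,.032),(.0525,.032),(.026,.077),(-.026,.077)):
        cv2.polylines(im[nme],[np.int32((hull(d,*(cen+k*n),z,xd)+.5)*6)],True,(0,0,255) if z<.05 else (0,160,0),1)
def c(n,x,y): return im[n][y*6:y*6+300,x*6:x*6+396]
cv2.imwrite("pics/ov1.png",cv2.convertScaleAbs(np.vstack([np.hstack([c("scene",237,222),c("scene",173,145)]),np.hstack([c("top",169,150),c("top",294,146)])]),alpha=1.5))
E
```

```text
rack corners [[0.5875, 0.2687, 0.04], [0.5187, 0.247, 0.04], [0.6285, 0.11, 0.04], [0.5607, 0.092, 0.04]] centre [0.5738 0.1795 0.04  ]
len y 0.16226825018226387 x 0.07114427912635898 y-dir -1.311957771271647 x-dir -2.85908094377716
expected scene crop [285. 333.]
expected scene crop [389. 236.]
expected scene crop [ 40. 115.]
expected scene crop [147.  35.]
mat [[0.672, -0.132], [0.654, -0.326], [0.519, -0.314], [0.53, -0.117]]
mat x yaw -0.10313128880042492
0.16170647264681812 [[0.5818, -0.1833, 0.0315, -0.0993], [0.6133, -0.2624, 0.0338, -0.1012]]
sep 0.08513512887196564 -0.07538916867480078
tin_d top view at z=.077 [0.58540051 0.15829468 0.077     ]
```

View pics/ov1.png

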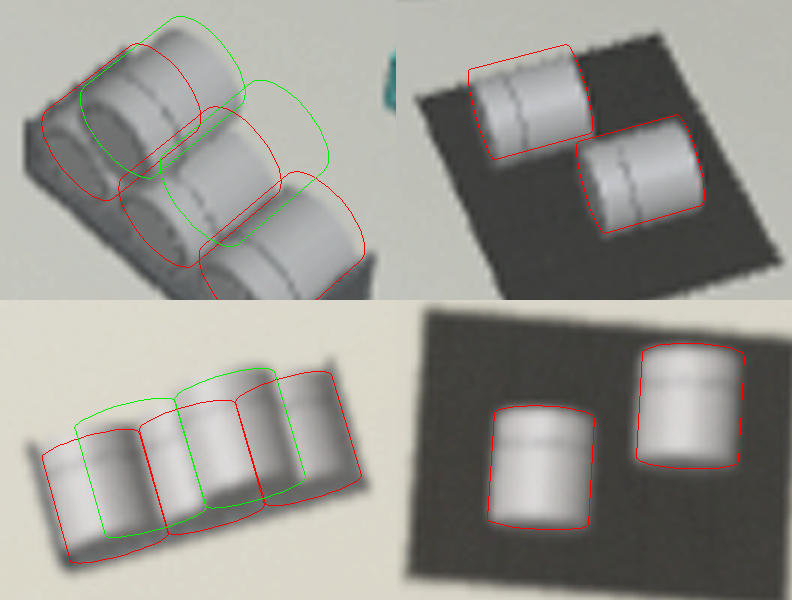

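The mat tins fit well: z comes out at 31–34 mm against 29 mm expected, and the separation is 75 mm against 74 mm. My rack corners at the near side were read at the base rather than the wall tops, so I'll refine the rack before placing. For now I'll turn and travel towards the mat.

>>> send_rows([
  {"claw": 1,"slide": [0,0,0],"delta_rot": [0,0,0.14]},
  {"claw": 1,"slide": [0,0,0],"delta_rot": [0,0,0.28]},
  {"claw": 1,"slide": [0,0,0],"delta_rot": [0,0,0.42]},
  {"claw": 1,"slide": [0,0,0],"delta_rot": [0,0,0.56]},
  {"claw": 1,"slide": [0,0,0],"delta_rot": [0,0,0.7]},
])

```text
time: 0.6
position: [0.2854, 0.5837, 0.2439]
tool_rot: [1.722, 2.627, -0.002]
ft_force: [-0.4, -0.5, -0.4]
grip_width: 0.998
grip_force: 0.0
```

>>> send_rows([
  {"claw": 1,"slide": [0,0,0],"delta_rot": [0,0,0.14]},
  {"claw": 1,"slide": [0,0,0],"delta_rot": [0,0,0.28]},
  {"claw": 1,"slide": [0,0,0],"delta_rot": [0,0,0.42]},
  {"claw": 1,"slide": [0,0,0],"delta_rot": [0,0,0.517]},
  {"claw": 1,"slide": [0,0,0],"delta_rot": [0,0,0.517]},
])

```text
time: 1.1
position: [0.2854, 0.5837, 0.2439]
tool_rot: [2.33, 2.106, -0.001]
ft_force: [0.7, -0.7, 1.1]
grip_width: 1.004
grip_force: 0.0
```

>>> send_rows([
  {"claw": 1,"slide": [-36,18,0],"delta_rot": [0,0,0]},
  {"claw": 1,"slide": [-72,36,0],"delta_rot": [0,0,0]},
  {"claw": 1,"slide": [-108,54,0],"delta_rot": [0,0,0]},
  {"claw": 1,"slide": [-144,72,0],"delta_rot": [0,0,0]},
  {"claw": 1,"slide": [-180,90,0],"delta_rot": [0,0,0]},
])

```text
time: 1.6
position: [0.3573, 0.3941, 0.2444]
tool_rot: [2.328, 2.11, -0.0]
ft_force: [0.3, 0.7, 0.7]
grip_width: 1.001
grip_force: 0.0
```

>>> send_rows([
  {"claw": 1,"slide": [-36,18,0],"delta_rot": [0,0,0]},
  {"claw": 1,"slide": [-72,36,0],"delta_rot": [0,0,0]},
  {"claw": 1,"slide": [-108,54,0],"delta_rot": [0,0,0]},
  {"claw": 1,"slide": [-144,72,0],"delta_rot": [0,0,0]},
  {"claw": 1,"slide": [-180,90,0],"delta_rot": [0,0,0]},
])

```text
time: 2.1
position: [0.4286, 0.2059, 0.2445]
tool_rot: [-2.328, -2.11, -0.0]
ft_force: [0.7, -0.3, -0.6]
grip_width: 1.001
grip_force: 0.0
```

```bash
python3 - <<'E'
from h import *
import pickle
from scipy.optimize import least_squares
r=pickle.load(open("a.pkl","rb")); S,T=r["scene"],r["top"]
sc=lambda x,y,ox,oy:np.array((ox+x/6-.42,oy+y/6-.42))
t=lambda x,y:sc(x,y-300,169,150); s=lambda x,y:sc(x,y,235,222)
# local rack corners (x=+-.034,y=+-.083); far x -> +, left in top -> +y
obs=[(T,t(28,441),(.034,.083,.04)),(T,t(333,360),(.034,-.083,.04)),(T,t(68,572),(-.034,.083,0)),(T,t(368,488),(-.034,-.083,0)),
 (S,s(38,122),(.034,-.083,.04)),(S,s(140,48),(-.034,-.083,.04)),(S,s(384,255),(-.034,.083,.04))]
def W(p,l): c,q=np.cos(p[2]),np.sin(p[2]); return np.array([p[0]+c*l[0]-q*l[1],p[1]+q*l[0]+c*l[1],l[2]])
f=lambda p,o=obs:np.concatenate([proj(d,W(p,l))-uv for d,uv,l in o])
for o in(obs,obs[:4],obs[4:]):
    z=least_squares(f,[.575,.18,.28],args=(o,),loss="soft_l1"); print("rack",z.x.round(4),z.fun.round(1))
# gradient fit of tin_d, and of mat tins with z fixed
G={}
for n,d in r.items():
    g=cv2.GaussianBlur(cv2.cvtColor(d["color"],cv2.COLOR_BGR2GRAY).astype(np.float32),(0,0),.7)
    G[n]=np.hypot(cv2.Sobel(g,cv2.CV_32F,1,0),cv2.Sobel(g,cv2.CV_32F,0,1))
def cost(p,views=("scene","top")):
    c=0
    for n in views:
        h=hull(r[n],*p)[:,0]; h=np.vstack([h,h[:1]]); l=np.r_[0,np.cumsum(np.linalg.norm(np.diff(h,axis=0),axis=1))]
        u=np.linspace(0,l[-1],120); m=np.float32(np.c_[np.interp(u,l,h[:,0]),np.interp(u,l,h[:,1])])
        c-=np.minimum(cv2.remap(G[n],m[:,0].copy(),m[:,1].copy(),cv2.INTER_LINEAR),60).mean()
    return c
def best(p0,fz=None):
    F=(lambda p:cost(p)) if fz is None else (lambda p:cost([p[0],p[1],fz,p[2]]))
    x0=np.array(p0 if fz is None else [p0[0],p0[1],p0[3]])
    return min((minimize(F,x0+np.random.default_rng(i).normal(0,.004,len(x0)),method="Nelder-Mead",options=dict(xatol=1e-5)) for i in range(12)),key=lambda o:o.fun)
for nm,p0 in(("d",[.585,.158,.077,.28]),("e",[.582,-.183,.029,-.1]),("f",[.613,-.262,.029,-.1])):
    a=best(p0);b=best(p0,p0[2]);print(nm,a.x.round(4),round(a.fun,1),b.x.round(4),round(b.fun,1))
E
```

```text
rack [0.5775 0.1829 0.2549] [-1.  -0.6 -0.4 -0.9  0.  -0.1  0.1  0.4 -0.3 -0.5  0.  -1.   0.8 -0.4]
rack [0.5764 0.182  0.2544] [-0.7 -0.3 -0.1 -0.5  0.3  0.2  0.4  0.7]
rack [0.5791 0.1845 0.25  ] [-0.5 -0.1 -0.1 -0.5  0.6  0.4]
d [0.5864 0.1595 0.0716 0.3124] -98.9 [0.5856 0.1605 0.3004] -96.0
e [ 0.5835 -0.1845  0.0326 -0.1013] -120.0 [ 0.5831 -0.1803 -0.1007] -120.0
f [ 0.6133 -0.2568  0.0326 -0.1095] -119.7 [ 0.613  -0.2606 -0.1156] -119.7
```

Rack fit: centre (0.578, 0.183), yaw 0.255, and tin_d agrees within 3 mm. Tin_e is at (0.583, -0.182). I'll grip the tins by their end faces so no finger has to fit beside tin_d.

>>> send_rows([
  {"claw": 1,"slide": [-41,21,0],"delta_rot": [0,0,0]},
  {"claw": 1,"slide": [-82,42,0],"delta_rot": [0,0,0]},
  {"claw": 1,"slide": [-123,63,0],"delta_rot": [0,0,0]},
  {"claw": 1,"slide": [-164,84,0],"delta_rot": [0,0,0]},
  {"claw": 1,"slide": [-205,105,0],"delta_rot": [0,0,0]},
])

```text
time: 2.6
position: [0.5124, -0.0087, 0.2447]
tool_rot: [-2.327, -2.11, -0.001]
ft_force: [0.2, 0.3, -0.2]
grip_width: 0.999
grip_force: 0.0
```

>>> send_rows([
  {"claw": 1,"slide": [-41,21,0],"delta_rot": [0,0,0]},
  {"claw": 1,"slide": [-82,42,0],"delta_rot": [0,0,0]},
  {"claw": 1,"slide": [-123,63,0],"delta_rot": [0,0,0]},
  {"claw": 1,"slide": [-166,87,0],"delta_rot": [0,0,0]},
  {"claw": 1,"slide": [-166,87,0],"delta_rot": [0,0,0]},
])

```text
time: 3.1
position: [0.5815, -0.1891, 0.2436]
tool_rot: [2.336, 2.095, -0.009]
ft_force: [0.2, -0.2, 0.1]
grip_width: 1.001
grip_force: 0.0
```

>>> send_rows([
  {"claw": 1,"slide": [0,0,40],"delta_rot": [0,0,0]},
  {"claw": 1,"slide": [0,0,80],"delta_rot": [0,0,0]},
  {"claw": 1,"slide": [0,0,120],"delta_rot": [0,0,0]},
  {"claw": 1,"slide": [0,0,145],"delta_rot": [0,0,0]},
  {"claw": 1,"slide": [0,0,145],"delta_rot": [0,0,0]},
])

```text
time: 3.6
position: [0.5789, -0.1792, 0.0954]
tool_rot: [-2.323, -2.105, 0.008]
ft_force: [-0.9, 0.4, -0.9]
grip_width: 1.0
grip_force: 0.0
```

```bash
python3 - <<'E'
from h import *
r=grab("b")
def c(n,x,y): return cv2.resize(r[n]["color"][y:y+100,x:x+66],None,fx=6,fy=6,interpolation=cv2.INTER_CUBIC)
cv2.imwrite("pics/b_crop.png",cv2.convertScaleAbs(np.hstack([c("scene",170,120),c("top",294,120)]),alpha=1.5))
E
```

```text
(no output)
```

View pics/b_crop.png

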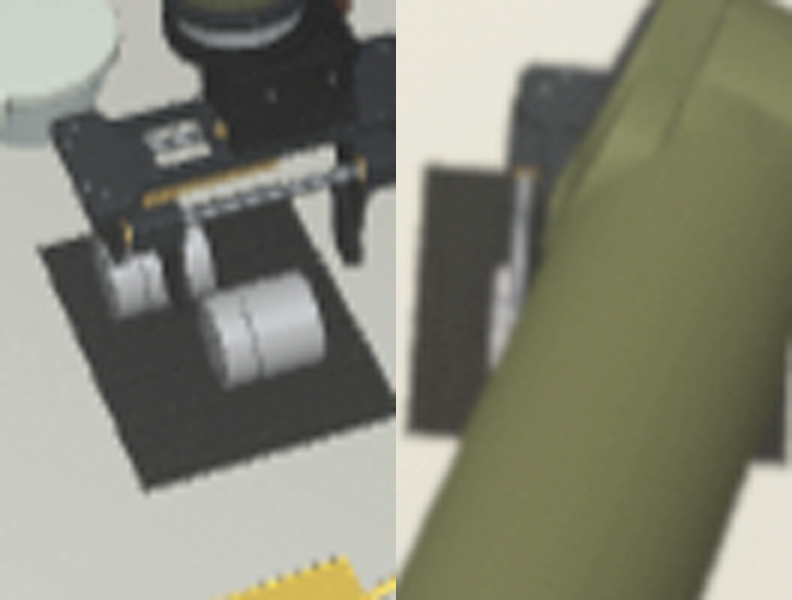

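```bash
python3 - <<'E'
from h import *
s=ctrl.get_state(); print(s["position"].round(4),s["tool_rot"].round(3)); S=ctrl.get_image("scene")
R=cv2.Rodrigues(np.array(s["tool_rot"]))[0]
for l in((0,.0435,.022),(0,.0585,.022),(0,-.0435,.022),(0,-.0585,.022),(0,.05,-.048),(0,-.05,-.048)): print(l,(6*(proj(S,s["position"]+R@np.array(l))+.42-[170,120])).round())
for t in((.583,-.182,.029),(.613,-.260,.029)): print((6*(proj(S,t)+.42-[170,120])).round())
E
```

```text
[ 0.5821 -0.1806  0.1   ] [-2.329 -2.108  0.   ]
(0, 0.0435, 0.022) [181. 286.]
(0, 0.0585, 0.022) [154. 294.]
(0, -0.0435, 0.022) [334. 244.]
(0, -0.0585, 0.022) [361. 237.]
(0, 0.05, -0.048) [157. 191.]
(0, -0.05, -0.048) [341. 143.]
[261. 329.]
[155. 260.]
```

The scene view shows the gripper directly over the nearer tin (214,175), with the fingers projecting where expected. I'll descend and grip.

>>> send_rows([
  {"claw": 1,"slide": [0,0,20],"delta_rot": [0,0,0]},
  {"claw": 1,"slide": [0,0,40],"delta_rot": [0,0,0]},
  {"claw": 1,"slide": [0,0,55],"delta_rot": [0,0,0]},
  {"claw": 1,"slide": [0,0,63],"delta_rot": [0,0,0]},
  {"claw": 1,"slide": [0,0,63],"delta_rot": [0,0,0]},
])

```text
time: 4.25
position: [0.5819, -0.1807, 0.0363]
tool_rot: [-2.33, -2.107, 0.0]
ft_force: [0.3, 0.6, -0.1]
grip_width: 1.001
grip_force: 0.0
```

>>> send_rows([
  {"claw": 0.4,"slide": [0,0,0],"delta_rot": [0,0,0]},
  {"claw": 0.3,"slide": [0,0,0],"delta_rot": [0,0,0]},
  {"claw": 0.2,"slide": [0,0,0],"delta_rot": [0,0,0]},
  {"claw": 0.1,"slide": [0,0,0],"delta_rot": [0,0,0]},
  {"claw": 0,"slide": [0,0,0],"delta_rot": [0,0,0]},
], grip_force=20)

```text
time: 4.75
position: [0.5821, -0.1808, 0.0368]
tool_rot: [2.331, 2.106, 0.0]
ft_force: [-0.0, -0.1, 1.4]
grip_width: 0.644
grip_force: 20.0
```

>>> send_rows([
  {"claw": 0,"slide": [0,0,0],"delta_rot": [0,0,0]},
  {"claw": 0,"slide": [0,0,0],"delta_rot": [0,0,0]},
  {"claw": 0,"slide": [0,0,0],"delta_rot": [0,0,0]},
])

```text
time: 5.05
position: [0.5821, -0.1809, 0.0368]
tool_rot: [2.331, 2.106, 0.0]
ft_force: [-0.6, 1.3, 3.3]
grip_width: 0.646
grip_force: 20.0
```

>>> send_rows([
  {"claw": 0,"slide": [0,0,-20],"delta_rot": [0,0,0]},
  {"claw": 0,"slide": [0,0,-55],"delta_rot": [0,0,0]},
  {"claw": 0,"slide": [0,0,-95],"delta_rot": [0,0,0]},
  {"claw": 0,"slide": [0,0,-130],"delta_rot": [0,0,0]},
  {"claw": 0,"slide": [0,0,-150],"delta_rot": [0,0,0]},
])

```text
time: 5.55
position: [0.5829, -0.1814, 0.1894]
tool_rot: [2.329, 2.104, 0.004]
ft_force: [0.1, -0.8, -1.7]
grip_width: 0.642
grip_force: 20.0
```

>>> send_rows([
  {"claw": 0,"slide": [25,-3,0],"delta_rot": [0,0,0]},
  {"claw": 0,"slide": [65,-8,0],"delta_rot": [0,0,0]},
  {"claw": 0,"slide": [105,-13,0],"delta_rot": [0,0,0]},
  {"claw": 0,"slide": [145,-19,0],"delta_rot": [0,0,0]},
  {"claw": 0,"slide": [185,-24,0],"delta_rot": [0,0,0]},
])

```text
time: 6.05
position: [0.5762, 0.0072, 0.1862]
tool_rot: [-2.331, -2.106, 0.0]
ft_force: [0.7, -0.1, -1.4]
grip_width: 0.64
grip_force: 20.0
```

>>> send_rows([
  {"claw": 0,"slide": [40,-5,0],"delta_rot": [0,0,0]},
  {"claw": 0,"slide": [80,-10,0],"delta_rot": [0,0,0]},
  {"claw": 0,"slide": [120,-15,0],"delta_rot": [0,0,0]},
  {"claw": 0,"slide": [160,-20,0],"delta_rot": [0,0,0]},
  {"claw": 0,"slide": [190,-24,0],"delta_rot": [0,0,0]},
])

```text
time: 6.55
position: [0.5711, 0.2005, 0.186]
tool_rot: [-2.327, -2.109, -0.0]
ft_force: [-0.0, -0.8, -1.0]
grip_width: 0.642
grip_force: 20.0
```

>>> send_rows([
  {"claw": 0,"slide": [8,-1,0],"delta_rot": [0,0,-0.09]},
  {"claw": 0,"slide": [11,-1,0],"delta_rot": [0,0,-0.18]},
  {"claw": 0,"slide": [11,-1,0],"delta_rot": [0,0,-0.27]},
  {"claw": 0,"slide": [11,-1,0],"delta_rot": [0,0,-0.358]},
  {"claw": 0,"slide": [11,-1,0],"delta_rot": [0,0,-0.358]},
])

```text
time: 7.05
position: [0.5719, 0.208, 0.186]
tool_rot: [-1.918, -2.488, 0.001]
ft_force: [-1.0, 0.2, -1.2]
grip_width: 0.643
grip_force: 20.0
```

```bash
python3 - <<'E'
from h import *
r=grab("c")
s=ctrl.get_state();p=s["position"];print(p.round(4),s["tool_rot"].round(3),s["grip_width"])
R=cv2.Rodrigues(np.array(s["tool_rot"]))[0]; yaw=np.arctan2(R[1,1],R[0,1]);print(yaw)
im={n:cv2.resize(r[n]["color"],None,fx=6,fy=6,interpolation=cv2.INTER_CUBIC) for n in r}
cen=np.array([.578,.1835]);n=np.array([-np.sin(.258),np.cos(.258)])
for m,d in r.items():
    for q,col in((( *p[:2],p[2]-.008,yaw),(0,0,255)),((*(cen+.026*n),.077,.258),(0,160,0)),((*(cen-.026*n),.077,.258),(255,0,0)),((*(cen-.0525*n),.032,.258),(255,0,0))):
        cv2.polylines(im[m],[np.int32((hull(d,*q)+.5)*6)],True,col,1)
def c(n,x,y): return im[n][y*6:y*6+540,x*6:x*6+396]
cv2.imwrite("pics/c_crop.png",cv2.convertScaleAbs(np.hstack([c("scene",235,205),c("top",160,120)]),alpha=1.5))
E
```

```text
[0.572  0.2079 0.1862] [-1.921e+00 -2.485e+00  1.000e-03] 0.6381650960778097
0.25461401358755575
```

View pics/c_crop.png

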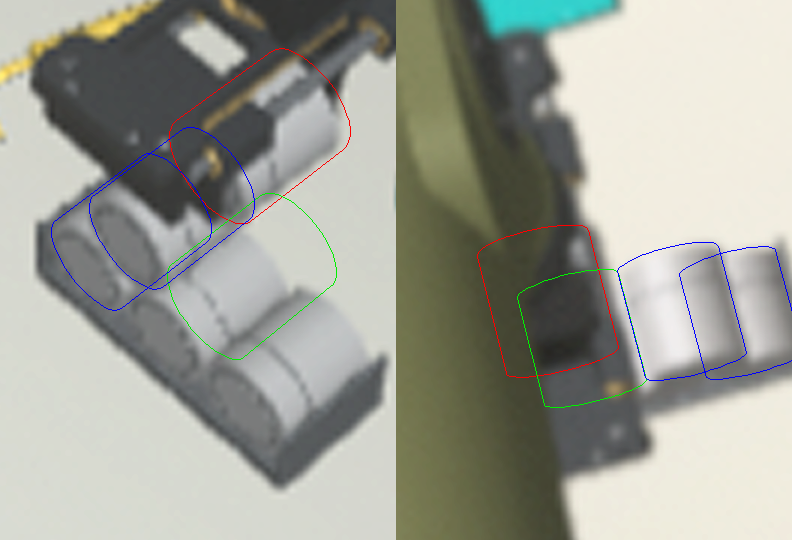

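The overlays match: blue on tin_d, red on the held tin, which sits over the green empty gap. I'll descend with 2 mm of bias away from tin_d and watch the force.

>>> send_rows([
  {"claw": 0,"slide": [1,0,20],"delta_rot": [0,0,0]},
  {"claw": 0,"slide": [2,0,45],"delta_rot": [0,0,0]},
  {"claw": 0,"slide": [2,0,65],"delta_rot": [0,0,0]},
  {"claw": 0,"slide": [2,0,80],"delta_rot": [0,0,0]},
  {"claw": 0,"slide": [2,0,88],"delta_rot": [0,0,0]},
])

```text
time: 7.65
position: [0.5709, 0.2102, 0.0972]
tool_rot: [-1.919, -2.486, 0.002]
ft_force: [-1.0, 2.0, 1.7]
grip_width: 0.644
grip_force: 20.0
```

>>> send_rows([
  {"claw": 0,"slide": [0,0,2],"delta_rot": [0,0,0]},
  {"claw": 0,"slide": [0,0,4],"delta_rot": [0,0,0]},
  {"claw": 0,"slide": [0,0,6],"delta_rot": [0,0,0]},
  {"claw": 0,"slide": [0,0,8],"delta_rot": [0,0,0]},
  {"claw": 0,"slide": [0,0,8],"delta_rot": [0,0,0]},
])

```text
time: 8.15
position: [0.572, 0.2115, 0.0913]
tool_rot: [-1.917, -2.489, -0.004]
ft_force: [-0.6, 3.9, 1.7]
grip_width: 0.641
grip_force: 20.0
```

>>> send_rows([
  {"claw": 0,"slide": [2,0,0],"delta_rot": [0,0,0]},
  {"claw": 0,"slide": [2,0,1],"delta_rot": [0,0,0]},
  {"claw": 0,"slide": [2,0,2],"delta_rot": [0,0,0]},
  {"claw": 0,"slide": [2,0,2],"delta_rot": [0,0,0]},
])

```text
time: 8.55
position: [0.571, 0.2117, 0.0883]
tool_rot: [1.919, 2.488, -0.001]
ft_force: [0.3, 1.6, -0.3]
grip_width: 0.64
grip_force: 20.0
```

```bash
python3 - <<'E'
from h import *
r=grab("d")
s=ctrl.get_state();p=s["position"];print(p.round(4),s["ft_force"].round(2),s["torque"].round(3))
cv2.imwrite("pics/d_crop.png",cv2.convertScaleAbs(cv2.resize(r["scene"]["color"][205:285,235:305],None,fx=7,fy=7,interpolation=cv2.INTER_CUBIC),alpha=1.5))
E
```

```text
[0.5712 0.2116 0.0884] [-0.46  2.84  0.23] [0.31  0.029 0.04 ]
```

View pics/d_crop.png

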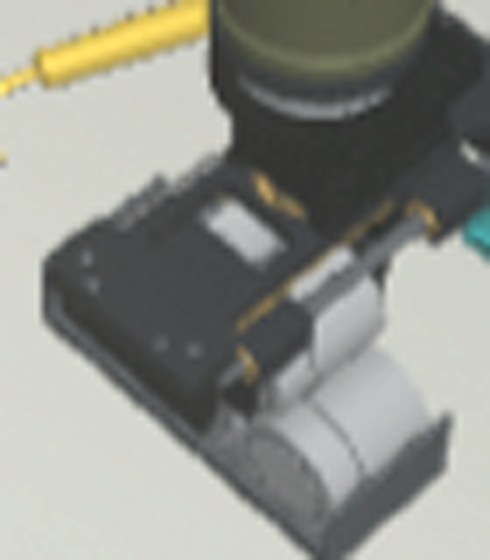

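The tin is over the gap, lightly brushing tin_d (about 2–3 N sideways). I'll move 1 mm further off and keep lowering.

>>> send_rows([
  {"claw": 0,"slide": [1,0,0],"delta_rot": [0,0,0]},
  {"claw": 0,"slide": [1,0,1],"delta_rot": [0,0,0]},
  {"claw": 0,"slide": [1,0,2],"delta_rot": [0,0,0]},
  {"claw": 0,"slide": [1,0,2],"delta_rot": [0,0,0]},
])

```text
time: 9.05
position: [0.5707, 0.2124, 0.0862]
tool_rot: [1.919, 2.487, -0.001]
ft_force: [-0.5, -0.1, -1.1]
grip_width: 0.64
grip_force: 20.0
```

>>> send_rows([
  {"claw": 0,"slide": [0,0,1],"delta_rot": [0,0,0]},
  {"claw": 0,"slide": [0,0,1],"delta_rot": [0,0,0]},
])

```text
time: 9.25
position: [0.5708, 0.2128, 0.0854]
tool_rot: [-1.919, -2.488, 0.0]
ft_force: [1.5, -0.4, -0.5]
grip_width: 0.641
grip_force: 20.0
```

Nearly free now, so I'll go down to contact.

>>> send_rows([
  {"claw": 0,"slide": [0,0,1],"delta_rot": [0,0,0]},
  {"claw": 0,"slide": [0,0,1],"delta_rot": [0,0,0]},
])

```text
time: 9.45
position: [0.571, 0.2127, 0.0849]
tool_rot: [1.918, 2.488, -0.0]
ft_force: [-0.6, 0.0, 1.2]
grip_width: 0.641
grip_force: 20.0
```

>>> send_rows([
  {"claw": 0,"slide": [0,0,1],"delta_rot": [0,0,0]},
  {"claw": 0,"slide": [0,0,1],"delta_rot": [0,0,0]},
])

```text
time: 9.65
position: [0.5711, 0.2126, 0.0848]
tool_rot: [1.919, 2.488, 0.0]
ft_force: [-2.9, -1.9, 7.2]
grip_width: 0.644
grip_force: 20.0
```

Contact is at the expected height (0.0848). I'll relieve 1 mm and release.

>>> send_rows([
  {"claw": 0,"slide": [0,0,-1],"delta_rot": [0,0,0]},
  {"claw": 0.35,"slide": [0,0,-1],"delta_rot": [0,0,0]},
  {"claw": 0.5,"slide": [0,0,-1],"delta_rot": [0,0,0]},
  {"claw": 0.8,"slide": [0,0,-1],"delta_rot": [0,0,0]},
  {"claw": 1,"slide": [0,0,-1],"delta_rot": [0,0,0]},
])

```text
time: 10.15
position: [0.5708, 0.213, 0.0844]
tool_rot: [-1.918, -2.488, 0.0]
ft_force: [-0.3, -1.1, 0.3]
grip_width: 0.849
grip_force: 0.0
```

>>> send_rows([
  {"claw": 1,"slide": [0,0,-1],"delta_rot": [0,0,0]},
  {"claw": 1,"slide": [0,0,-1],"delta_rot": [0,0,0]},
  {"claw": 1,"slide": [0,0,-10],"delta_rot": [0,0,0]},
  {"claw": 1,"slide": [0,0,-40],"delta_rot": [0,0,0]},
  {"claw": 1,"slide": [0,0,-80],"delta_rot": [0,0,0]},
])

```text
time: 10.65
position: [0.5695, 0.2125, 0.1642]
tool_rot: [-1.918, -2.487, 0.006]
ft_force: [0.3, 0.8, 0.4]
grip_width: 1.006
grip_force: 0.0
```

>>> send_rows([
  {"claw": 1,"slide": [-30,0,-20],"delta_rot": [0,0,0]},
  {"claw": 1,"slide": [-70,0,-40],"delta_rot": [0,0,0]},
  {"claw": 1,"slide": [-110,0,-40],"delta_rot": [0,0,0]},
  {"claw": 1,"slide": [-150,0,-40],"delta_rot": [0,0,0]},
  {"claw": 1,"slide": [-190,0,-40],"delta_rot": [0,0,0]},
])

```text
time: 11.15
position: [0.6196, 0.0277, 0.2058]
tool_rot: [1.918, 2.487, 0.002]
ft_force: [1.0, 0.5, -0.5]
grip_width: 1.001
grip_force: 0.0
```

```bash
python3 - <<'E'
from h import *
r=grab("e")
s=ctrl.get_state();print(s["position"].round(4),s["tool_rot"].round(3))
im={n:cv2.resize(r[n]["color"],None,fx=6,fy=6,interpolation=cv2.INTER_CUBIC) for n in r}
cen=np.array([.578,.1835]);n=np.array([-np.sin(.258),np.cos(.258)])
for m,d in r.items():
    for k,z,col in((.026,.077,(0,160,0)),(-.026,.077,(255,0,0)),(0,.122,(0,0,255))):
        cv2.polylines(im[m],[np.int32((hull(d,*(cen+k*n),z,.258)+.5)*6)],True,col,1)
def c(n,x,y): return im[n][y*6:y*6+540,x*6:x*6+396]
cv2.imwrite("pics/e_crop.png",cv2.convertScaleAbs(np.hstack([c("scene",235,205),c("top",165,120)]),alpha=1.5))
E
```

```text
[0.62   0.0204 0.206 ] [ 1.929  2.474 -0.003]
```

View pics/e_crop.png

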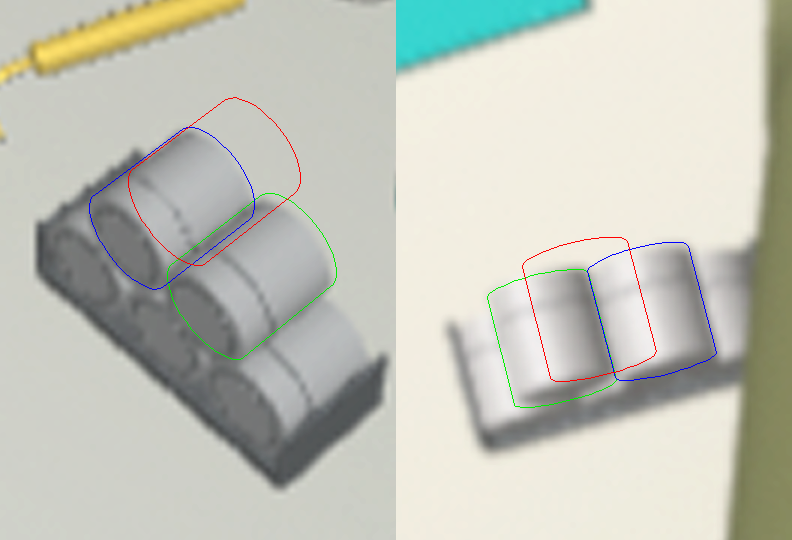

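The first tin sits squarely in the gap (green outline in both views) and tin_d hasn't moved (blue). Now for the second tin at about (0.613, -0.262).

>>> send_rows([
  {"claw": 1,"slide": [-40,-12,0],"delta_rot": [0,0,0.08]},
  {"claw": 1,"slide": [-80,-24,0],"delta_rot": [0,0,0.16]},
  {"claw": 1,"slide": [-120,-36,0],"delta_rot": [0,0,0.24]},
  {"claw": 1,"slide": [-160,-48,0],"delta_rot": [0,0,0.32]},
  {"claw": 1,"slide": [-200,-60,0],"delta_rot": [0,0,0.358]},
])

```text
time: 11.75
position: [0.612, -0.1804, 0.2054]
tool_rot: [2.332, 2.104, 0.002]
ft_force: [0.6, -0.9, -0.4]
grip_width: 1.0
grip_force: 0.0
```

>>> send_rows([
  {"claw": 1,"slide": [-30,0,0],"delta_rot": [0,0,0]},
  {"claw": 1,"slide": [-60,0,0],"delta_rot": [0,0,0]},
  {"claw": 1,"slide": [-60,0,20],"delta_rot": [0,0,0]},
  {"claw": 1,"slide": [-60,0,60],"delta_rot": [0,0,0]},
  {"claw": 1,"slide": [-60,0,95],"delta_rot": [0,0,0]},
])

```text
time: 12.25
position: [0.6064, -0.239, 0.1093]
tool_rot: [2.33, 2.106, 0.002]
ft_force: [0.2, 0.1, -0.7]
grip_width: 0.998
grip_force: 0.0
```

>>> send_rows([
  {"claw": 1,"slide": [0,0,0],"delta_rot": [0,0,0]},
  {"claw": 1,"slide": [0,0,0],"delta_rot": [0,0,0]},
])

```text
time: 12.45
position: [0.6062, -0.2389, 0.1103]
tool_rot: [-2.33, -2.107, 0.0]
ft_force: [-0.2, -0.2, -0.3]
grip_width: 0.999
grip_force: 0.0
```

>>> send_rows([
  {"claw": 1,"slide": [-22,9,0],"delta_rot": [0,0,0]},
  {"claw": 1,"slide": [-22,9,0],"delta_rot": [0,0,0]},
  {"claw": 1,"slide": [-22,9,20],"delta_rot": [0,0,0]},
  {"claw": 1,"slide": [-22,9,45],"delta_rot": [0,0,0]},
  {"claw": 1,"slide": [-22,9,65],"delta_rot": [0,0,0]},
])

```text
time: 12.95
position: [0.614, -0.2616, 0.0461]
tool_rot: [2.329, 2.106, 0.003]
ft_force: [-0.3, -0.6, -0.1]
grip_width: 0.998
grip_force: 0.0
```

>>> send_rows([
  {"claw": 1,"slide": [0,0,8],"delta_rot": [0,0,0]},
  {"claw": 0.4,"slide": [0,0,8],"delta_rot": [0,0,0]},
  {"claw": 0.3,"slide": [0,0,8],"delta_rot": [0,0,0]},
  {"claw": 0.2,"slide": [0,0,8],"delta_rot": [0,0,0]},
  {"claw": 0.1,"slide": [0,0,8],"delta_rot": [0,0,0]},
], grip_force=20)

```text
time: 13.45
position: [0.6134, -0.2623, 0.0379]
tool_rot: [2.329, 2.105, 0.002]
ft_force: [0.5, -0.6, -0.8]
grip_width: 0.723
grip_force: 0.0
```

>>> send_rows([
  {"claw": 0,"slide": [0,0,0],"delta_rot": [0,0,0]},
  {"claw": 0,"slide": [0,0,0],"delta_rot": [0,0,0]},
  {"claw": 0,"slide": [0,0,0],"delta_rot": [0,0,0]},
  {"claw": 0,"slide": [0,0,0],"delta_rot": [0,0,0]},
])

```text
time: 13.85
position: [0.6131, -0.2621, 0.0373]
tool_rot: [2.33, 2.106, 0.001]
ft_force: [-1.5, 0.6, 5.3]
grip_width: 0.643
grip_force: 20.0
```

Gripped (56 mm). Lift and carry to above the top place.

>>> send_rows([
  {"claw": 0,"slide": [0,0,-20],"delta_rot": [0,0,0]},
  {"claw": 0,"slide": [0,0,-60],"delta_rot": [0,0,0]},
  {"claw": 0,"slide": [0,0,-100],"delta_rot": [0,0,0]},
  {"claw": 0,"slide": [0,0,-140],"delta_rot": [0,0,0]},
  {"claw": 0,"slide": [0,0,-170],"delta_rot": [0,0,0]},
])

```text
time: 14.35
position: [0.6129, -0.2623, 0.2088]
tool_rot: [2.33, 2.105, 0.001]
ft_force: [-0.0, -0.6, -0.5]
grip_width: 0.646
grip_force: 20.0
```

>>> send_rows([
  {"claw": 0,"slide": [25,-5,0],"delta_rot": [0,0,0]},
  {"claw": 0,"slide": [65,-12,0],"delta_rot": [0,0,0]},
  {"claw": 0,"slide": [105,-19,0],"delta_rot": [0,0,0]},
  {"claw": 0,"slide": [145,-26,0],"delta_rot": [0,0,0]},
  {"claw": 0,"slide": [185,-34,0],"delta_rot": [0,0,0]},
])

```text
time: 14.85
position: [0.5969, -0.0728, 0.206]
tool_rot: [-2.331, -2.106, 0.001]
ft_force: [0.4, 0.4, -1.3]
grip_width: 0.642
grip_force: 20.0
```

>>> send_rows([
  {"claw": 0,"slide": [40,-7,0],"delta_rot": [0,0,0]},
  {"claw": 0,"slide": [80,-14,0],"delta_rot": [0,0,0]},
  {"claw": 0,"slide": [120,-22,0],"delta_rot": [0,0,0]},
  {"claw": 0,"slide": [160,-29,0],"delta_rot": [0,0,0]},
  {"claw": 0,"slide": [200,-36,0],"delta_rot": [0,0,0]},
])

```text
time: 15.35
position: [0.5811, 0.1297, 0.2061]
tool_rot: [-2.331, -2.106, 0.001]
ft_force: [0.5, -0.9, -0.9]
grip_width: 0.643
grip_force: 20.0
```

>>> send_rows([
  {"claw": 0,"slide": [30,-6,0],"delta_rot": [0,0,-0.09]},
  {"claw": 0,"slide": [50,-10,0],"delta_rot": [0,0,-0.18]},
  {"claw": 0,"slide": [55,-10,0],"delta_rot": [0,0,-0.27]},
  {"claw": 0,"slide": [55,-10,0],"delta_rot": [0,0,-0.358]},
  {"claw": 0,"slide": [55,-10,0],"delta_rot": [0,0,-0.358]},
])

```text
time: 15.85
position: [0.577, 0.184, 0.2058]
tool_rot: [-1.917, -2.488, 0.002]
ft_force: [-0.3, -0.2, -0.8]
grip_width: 0.643
grip_force: 20.0
```

>>> send_rows([
  {"claw": 0,"slide": [0,0,0],"delta_rot": [0,0,0]},
  {"claw": 0,"slide": [0,0,0],"delta_rot": [0,0,0]},
])

```text
time: 16.05
position: [0.5774, 0.1833, 0.2064]
tool_rot: [-1.921, -2.486, 0.0]
ft_force: [-0.6, 0.1, 0.3]
grip_width: 0.642
grip_force: 20.0
```

>>> send_rows([
  {"claw": 0,"slide": [0,0,20],"delta_rot": [0,0,0]},
  {"claw": 0,"slide": [0,0,40],"delta_rot": [0,0,0]},
  {"claw": 0,"slide": [0,0,55],"delta_rot": [0,0,0]},
  {"claw": 0,"slide": [0,0,65],"delta_rot": [0,0,0]},
  {"claw": 0,"slide": [0,0,68],"delta_rot": [0,0,0]},
])

```text
time: 16.55
position: [0.5769, 0.1835, 0.1374]
tool_rot: [-1.919, -2.487, 0.003]
ft_force: [0.4, -0.2, -0.5]
grip_width: 0.639
grip_force: 20.0
```

>>> send_rows([
  {"claw": 0,"slide": [0,0,1],"delta_rot": [0,0,0]},
  {"claw": 0,"slide": [0,0,2],"delta_rot": [0,0,0]},
  {"claw": 0,"slide": [0,0,3],"delta_rot": [0,0,0]},
  {"claw": 0,"slide": [0,0,4],"delta_rot": [0,0,0]},
  {"claw": 0,"slide": [0,0,4],"delta_rot": [0,0,0]},
])

```text
time: 17.05
position: [0.5775, 0.184, 0.1348]
tool_rot: [1.918, 2.488, 0.001]
ft_force: [0.1, 0.2, -1.9]
grip_width: 0.64
grip_force: 20.0
```

>>> send_rows([
  {"claw": 0,"slide": [0,0,1],"delta_rot": [0,0,0]},
  {"claw": 0,"slide": [0,0,2],"delta_rot": [0,0,0]},
  {"claw": 0,"slide": [0,0,2],"delta_rot": [0,0,0]},
])

```text
time: 17.35
position: [0.5773, 0.1839, 0.1324]
tool_rot: [-1.918, -2.488, 0.0]
ft_force: [0.2, 0.2, -0.6]
grip_width: 0.641
grip_force: 20.0
```

>>> send_rows([
  {"claw": 0,"slide": [0,0,1],"delta_rot": [0,0,0]},
  {"claw": 0,"slide": [0,0,1],"delta_rot": [0,0,0]},
])

```text
time: 17.55
position: [0.5773, 0.1838, 0.1314]
tool_rot: [-1.918, -2.488, 0.0]
ft_force: [-0.2, 0.4, -0.5]
grip_width: 0.647
grip_force: 20.0
```

>>> send_rows([
  {"claw": 0,"slide": [0,0,1],"delta_rot": [0,0,0]},
  {"claw": 0,"slide": [0,0,1],"delta_rot": [0,0,0]},
])

```text
time: 17.75
position: [0.5774, 0.1838, 0.1304]
tool_rot: [-1.918, -2.488, 0.0]
ft_force: [-0.9, -0.5, -0.3]
grip_width: 0.64
grip_force: 20.0
```

>>> send_rows([
  {"claw": 0,"slide": [0,0,0.5],"delta_rot": [0,0,0]},
  {"claw": 0,"slide": [0,0,0.5],"delta_rot": [0,0,0]},
])

```text
time: 17.95
position: [0.5775, 0.1837, 0.1303]
tool_rot: [1.918, 2.488, 0.0]
ft_force: [-0.2, -1.3, -0.2]
grip_width: 0.638
grip_force: 20.0
```

```bash
python3 - <<'E'
from h import *
r=grab("g")
s=ctrl.get_state();print(s["position"].round(4),s["ft_force"].round(2))
im={n:cv2.resize(r[n]["color"],None,fx=6,fy=6,interpolation=cv2.INTER_CUBIC) for n in r}
cen=np.array([.578,.1835]);n=np.array([-np.sin(.258),np.cos(.258)])
for m,d in r.items():
    for k,z,col in((.026,.077,(0,160,0)),(-.026,.077,(255,0,0)),(0,.122,(0,0,255))):
        cv2.polylines(im[m],[np.int32((hull(d,*(cen+k*n),z,.258)+.5)*6)],True,col,1)
def c(n,x,y): return im[n][y*6:y*6+540,x*6:x*6+396]
cv2.imwrite("pics/g_crop.png",cv2.convertScaleAbs(np.hstack([c("scene",235,205),c("top",165,120)]),alpha=1.5))
E
```

```text
[0.5775 0.1838 0.1303] [-0.96 -1.08  1.28]
```

View pics/g_crop.png

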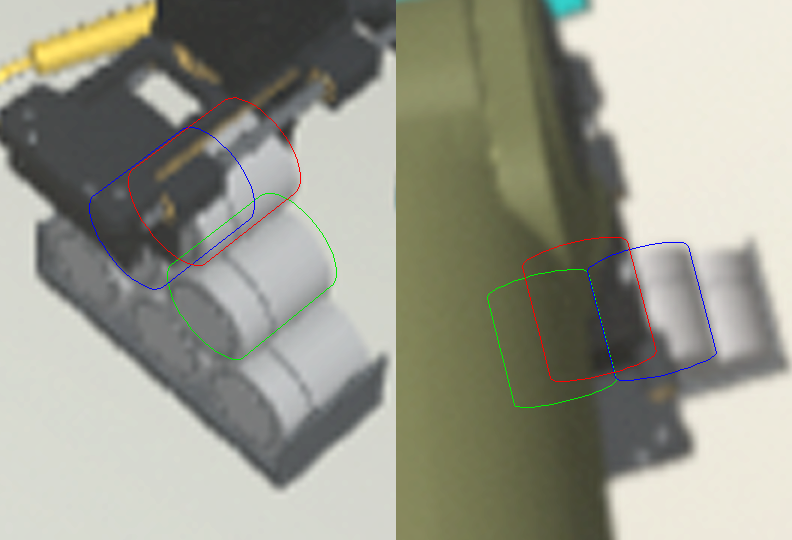

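The held tin matches the red top-place outline and is just making contact. I'll lower slightly further to confirm.

>>> send_rows([
  {"claw": 0,"slide": [0,0,1],"delta_rot": [0,0,0]},
  {"claw": 0,"slide": [0,0,1],"delta_rot": [0,0,0]},
])

```text
time: 18.25
position: [0.5779, 0.1835, 0.1299]
tool_rot: [1.918, 2.487, 0.001]
ft_force: [-1.0, -1.6, 4.6]
grip_width: 0.643
grip_force: 20.0
```

Seated. Release, rise and clear away.

>>> send_rows([
  {"claw": 0,"slide": [0,0,-0.5],"delta_rot": [0,0,0]},
  {"claw": 0.35,"slide": [0,0,-0.5],"delta_rot": [0,0,0]},
  {"claw": 0.5,"slide": [0,0,-0.5],"delta_rot": [0,0,0]},
  {"claw": 0.8,"slide": [0,0,-0.5],"delta_rot": [0,0,0]},
  {"claw": 1,"slide": [0,0,-0.5],"delta_rot": [0,0,0]},
])

```text
time: 18.75
position: [0.5773, 0.184, 0.1293]
tool_rot: [-1.918, -2.488, 0.0]
ft_force: [-0.2, -0.1, -0.2]
grip_width: 0.85
grip_force: 0.0
```

>>> send_rows([
  {"claw": 1,"slide": [0,0,0],"delta_rot": [0,0,0]},
  {"claw": 1,"slide": [0,0,0],"delta_rot": [0,0,0]},
  {"claw": 1,"slide": [0,0,-10],"delta_rot": [0,0,0]},
  {"claw": 1,"slide": [0,0,-40],"delta_rot": [0,0,0]},
  {"claw": 1,"slide": [0,0,-80],"delta_rot": [0,0,0]},
])

```text
time: 19.25
position: [0.5762, 0.1835, 0.2093]
tool_rot: [-1.918, -2.486, 0.005]
ft_force: [0.8, 0.4, 0.4]
grip_width: 0.998
grip_force: 0.0
```

>>> send_rows([
  {"claw": 1,"slide": [-30,0,-20],"delta_rot": [0,0,0]},
  {"claw": 1,"slide": [-70,0,-20],"delta_rot": [0,0,0]},
  {"claw": 1,"slide": [-110,0,-20],"delta_rot": [0,0,0]},
  {"claw": 1,"slide": [-150,0,-20],"delta_rot": [0,0,0]},
  {"claw": 1,"slide": [-190,0,-20],"delta_rot": [0,0,0]},
])

```text
time: 19.75
position: [0.6261, -0.0013, 0.2307]
tool_rot: [1.918, 2.488, 0.002]
ft_force: [0.7, -0.1, 0.6]
grip_width: 1.001
grip_force: 0.0
```

>>> send_rows([
  {"claw": 1,"slide": [0,0,0],"delta_rot": [0,0,0]},
  {"claw": 1,"slide": [0,0,0],"delta_rot": [0,0,0]},
  {"claw": 1,"slide": [0,0,0],"delta_rot": [0,0,0]},
])

```text
time: 20.05
position: [0.6257, 0.0017, 0.2299]
tool_rot: [-1.916, -2.489, -0.002]
ft_force: [0.7, 0.9, 0.1]
grip_width: 1.002
grip_force: 0.0
```

```bash
python3 - <<'E'
from h import *
r=grab("z")
im={n:cv2.resize(r[n]["color"],None,fx=6,fy=6,interpolation=cv2.INTER_CUBIC) for n in r}
cen=np.array([.578,.1835]);n=np.array([-np.sin(.258),np.cos(.258)])
for m,d in r.items():
    for k,z,col in((.026,.077,(0,160,0)),(-.026,.077,(255,0,0)),(0,.122,(0,0,255))):
        cv2.polylines(im[m],[np.int32((hull(d,*(cen+k*n),z,.258)+.5)*6)],True,col,1)
def c(n,x,y): return im[n][y*6:y*6+540,x*6:x*6+396]
cv2.imwrite("pics/z_crop.png",cv2.convertScaleAbs(np.hstack([c("scene",235,205),c("top",165,120)]),alpha=1.5))
E
```

```text
(no output)
```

View pics/z_crop.png

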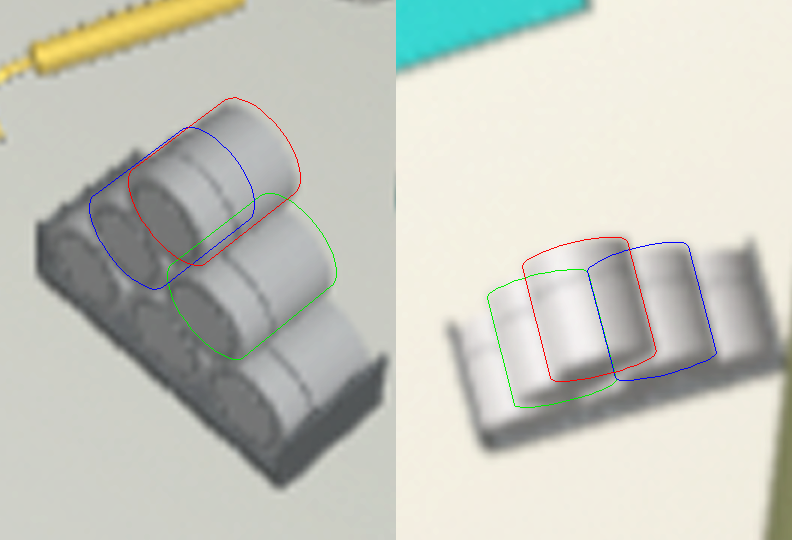

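The top tin fills the red outline in both views, and the second layer is unchanged. The arm is clear, so I'm handing in.

```bash
python3 -c "
from bench import ctrl
print(ctrl.close_job())"
```

```text
the job is handed in; nothing more can be done
None
```

The pyramid is finished: both mat tins were set down and released, one in the empty second-layer gap and one on top; the last pictures show both in place, and I handed the job in at about 20 s (no verdict came back).

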